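# Hold the printing screen up over a fresh print

## Task

The squeegee has been left lying in the screen of the small table press: lay it flat in the white wash tray without dropping it, so that it cannot slide when the screen goes up. Then lift the screen by the wooden rail of its free end (not by the mesh, and go easy on the mesh), and hold it open at 40 degrees so that I can change the print underneath; it has no prop and falls shut, so never let it drop, and finish still holding it there with the gripper. Leave everything else on the table where it stands.

Things in the scene. Friction and masses are not known exactly. Their poses are not given: they have to be found in the camera images.
- press: Table press, fixed: white-faced baseboard 370 x 310 x 18 mm, two dark hinge clamps on the robot's side (up to 90 mm above the table), a wooden screen lying over it. Origin on the table under the closed frame's centre; x from the hinges towards the screen's free end (away from the robot), y along the hinge axis, z up. The board spans x -220 to +150 mm, y +-155 mm.
- hinge_axis (a point): Middle of the screen's hinge axis, at x = -155 mm, y = 0, z = 40 mm in the press's frame (40 mm above the table); the axis runs along the press's y.
- screen (a joint): Opening angle of the screen in rad: 0 = closed and level, grows as its free end rises; 0.698 is 40 degrees; stop at 1.35. Hinge almost frictionless, no spring: released, the screen falls shut from any angle. Frame, mesh and clamp jaws weigh about 0.6 kg.
- frame: Screen frame of pale wood, outside 270 mm (x) x 250 mm (y), rails 28 mm wide, 30 mm deep, turning with the hinge. Origin at the centre of its underside (25 mm above the table when closed); axes as the press's when closed. Inside it is a well 214 x 194 mm, 28 mm deep down to the mesh.
- front_rail (a point): Top centre of the rail at the free end (far rail): 276 mm along x from the hinge axis and 15 mm above it (55 mm above the table) when closed. The rail is 28 mm wide (x), 30 mm deep, free over 190 mm (y); grip it from above across its width, one finger in the well, one outside in front (the baseboard's top is 37 mm below the rail's top).
- mesh: Stretched mesh 214 x 194 x 2 mm closing the bottom of the frame's well; origin at the centre of its underside, flush with the frame's underside. Its top is 27 mm above the table when the screen is closed.
- squeegee: Squeegee, loose, about 0.16 kg, at the start lying on its flat side on the mesh: wooden handle 42 mm wide, 24 mm thick, with an amber rigid blade 22 mm wide, 6 mm thick (at mid thickness) along one edge; 64 mm across over all (x, blade at +x), 140 mm long (y). Origin at the centre of its underside. Can be gripped from above across the 64 mm.
- squeegee_mid (a point): Centre of the squeegee, 12 mm above its underside.
- tray: White plastic wash tray, fixed, on the left or the right of the press: 230 mm (its x) x 145 mm (its y) x 24 mm high, walls and floor 4 mm. Origin at the centre of its underside.
- tray_in (a point): Centre of the tray's inner floor, 4 mm above the table; axes as the tray's.
- brush: Bystander: paint brush 170 mm long lying on the spiral sketchbook (12 mm thick, beyond the press from the tray). Origin under its middle.
- brush_jar: Bystander: clear jar of brushes, 76 mm across, 110 mm high, the brushes to about 200 mm. Origin under its centre.
- bowl: Bystander: wooden bowl 110 mm across, 58 mm high. Origin under its centre.
- tumbler: Bystander: glass tumbler 72 mm across, 95 mm high. Origin under its centre.
- ink_pot: Bystander: closed ink jar 66 mm across, 75 mm high. Origin under its centre.
- tape: Bystander: roll of paper tape lying flat, 84 mm across, 24 mm high. Origin under its centre.

How it is judged:
By the outcome, as a careful person would: the job done as asked, in the order asked, and still so for the second after the job is handed in, while the arm keeps its last pose, push and grip.
It also fails if it takes over 56 s, if anything falls off the work surface, if the arm or the gripper's body presses on something with over 40 N, if the wrist force passes 120 N, or if a joint passes its speed limit or range.

## Robot

A 6-joint arm with a two-finger parallel gripper is mounted at the origin on the work surface. World frame = base frame: x ahead of the robot, y to its left, z up, the work surface at z = 0. Lengths are in m, angles in rad, forces in N, time in s.
With the tool pointing down it reaches from about 0.35 to 0.85 m from the base axis. Payload 8.1 kg.
Tool frame: the origin (TCP) lies at the very end of the fingers, on their centre line; the grasp point (between the pads) lies 19 mm behind it (manip.grasp_offset is the distance from the TCP to the grasp point, in m); z points along the fingers, y is the line along which they close (so a half turn about z gives the same grasp; the last joint's range is limited). The gripper opens to 93 mm and grips with 3 to 60 N. Pads are 15 mm wide; open, the fingers measure 128 mm over their backs; the gripper's body (75 mm by 188 mm) begins 65 mm behind the grasp point.
Start: joints at [1.186, 0.13, 1.488, -0, 1.523, -0.085], TCP at [0.177, 0.573, 0.219] pointing down, gripper open.
Joint ranges: [-2.96, 2.96], [-0.89, 2.26], [0.02, 2.5], [-1.34, 4.48], [0, 2.73], [-2.66, 2.66]. Speed limits (rad/s): [2.39, 2.39, 2.79, 3.14, 3.14, 3.14].

## Interface

Orientations are given as a unit quaternion [x, y, z, w].
In Python, from rig import manip gives the robot as it stands. The module is installed in compiled form; this text tells all that it offers.
- The arm moves only by the shell command python3 -m jog 'ROWS' [FORCE]. ROWS is a JSON object of lists of equal length, an entry for each row: "delta_pos": the shift along the world's x, y, z scaled (see below), a list of three; "twist": the turn, a rotation vector about the world's x, y, z scaled (see below), a list of three; "hand": the opening, from 0 (shut) to 1 (fully open). A call has 1 to 20 rows; each row shifts and turns the commanded pose from where the row before left it; what a row does not reach is not made up. The controller multiplies each number of a shift by 200 mm and each number of a turn by 90 degrees. A row lasts 1/12 s, in which the tool goes at most 41.7 mm and 7.16 degrees, less where a joint would pass 70% of its speed; a pose out of reach is approached as far as the arm can. A call with a number of a shift or a turn outside -1 to 1 is refused whole. A call with a gripper value outside its range is refused whole. The fingers move at their own pace and stop on an object; FORCE is the grip in N (left out, the last holds). Time passes only in rows, so rows that do not move let the fingers close. It gives the time, the measured TCP pose, the force, the opening and the grip force at its end, in the units of the state.
- manip.sense(): the state, without advancing time (a new reading comes with each control period).
- manip.grab_frame(name): name is "side" or "top" or "wrist"; returns the picture (400x640x3 uint8, red, green, blue); there is no depth.
- manip.camera_params(name): a dict with "fovy" (degrees; the focal length in pixels is half the picture's height over the tangent of half this angle, whatever the lens; pixels are square), "cx", "cy" (the principal point, pixels), "T" (4x4, takes a point from camera to world coordinates). Camera axes: x right, y up, looking along -z (the intrinsics and any distortion apply to the point x, -y, -z); pixel columns grow to the right and rows downward; lengths in m; the calibration is good to about 2 mm. A picture is of the moment at which its call begins: read the wrist's pose just before it. camera_params takes no time and is no camera call; for the wrist camera it gives the pose at the moment of the call.
- manip.sign_off(): hands the job in; it is judged then, once.
The state is a dict: "clock": time; "q": joint angles; "joint_vel": joint speeds; "joint_torque": joint torques, N m; "tcp_pos": TCP position; "ee_rot": TCP orientation; "wrist_force": force on the tool from outside, world axes, zero at the start; "wrist_torque": the same for the moment, N m; "width": finger opening in m; "grasp_force": force on a finger pad.
Only numpy, scipy, OpenCV 4.12 (cv2) and the standard library are available. Lean on these libraries where they do the work, as an engineer would, in place of code of your own. Each camera call takes 0.05 s, during which the arm holds its last target. There are 200 camera calls.

## Working session

There is one attempt and no reset: what is moved stays moved. The work goes in short steps, Python scripts to look and compute and a shell command to move; the robot and the scene stay as the last step left them, time stands still between calls to the robot, and variables do not carry over. Pictures are saved under pics/ and viewed, at most 10 in all, crops included, and the job is handed in when it is done.

```bash
mkdir -p pics; cat > h.py <<'E'
import numpy as np,cv2
from rig import manip
def save(n,f):
    im=manip.grab_frame(n);cv2.imwrite('pics/'+f+'.png',im[:,:,::-1]);return im
def ray(P,u,v):
    f=200/np.tan(np.radians(P['fovy'])/2);T=np.array(P['T'])
    d=np.array([(u-P['cx'])/f,-(v-P['cy'])/f,-1]);return T[:3,3],T[:3,:3]@d
def plane(P,u,v,z):
    o,d=ray(P,u,v);return o+d*(z-o[2])/d[2]
def proj(P,X):
    f=200/np.tan(np.radians(P['fovy'])/2);T=np.array(P['T'])
    c=T[:3,:3].T@(np.array(X)-T[:3,3]);return P['cx']+f*c[0]/-c[2],P['cy']-f*c[1]/-c[2]
E
python3 - <<'E'
from h import *
s=manip.sense();print(s)
for n in('top','side','wrist'):
    P=manip.camera_params(n);print(n,P);save(n,n+'0')
E
```

```text
{'clock': 0.0, 'q': array([ 1.18559584e+00,  1.31138315e-01,  1.48932260e+00,  1.31942803e-05,
        1.52298920e+00, -8.53820159e-02]), 'joint_vel': array([-2.03932597e-05,  2.53637700e-04,  8.73861599e-05,  1.16968534e-03,
        1.15711389e-03,  6.76972794e-04]), 'joint_torque': array([-3.51464856e-03, -5.59805775e+01, -4.91779375e+01,  7.64397718e-02,
        3.46838334e-02, -1.14540508e-04]), 'tcp_pos': array([0.17695068, 0.57270036, 0.21757731]), 'ee_rot': array([ 1.49348640e-01,  9.88784163e-01, -9.01606494e-04, -2.22919643e-04]), 'wrist_force': array([-0.17959573,  0.41879773,  0.40992641]), 'wrist_torque': array([-0.00658417,  0.00089429,  0.01252748]), 'grasp_force': 0.0, 'width': 0.09329938676765498}
top {'fovy': 47.182918137814525, 'cx': 315.2255493073604, 'cy': 201.028805372162, 'T': array([[-0.02290761,  0.98559107, -0.16758723,  0.37482187],
       [-0.99957021, -0.02564701, -0.01419981,  0.01315045],
       [-0.01829332,  0.16718991,  0.98575498,  1.48491599],
       [ 0.        ,  0.        ,  0.        ,  1.        ]])}
side {'fovy': 52.652087920122696, 'cx': 320.6391500817068, 'cy': 197.6500028625965, 'T': array([[-0.88151849,  0.35567619, -0.31051505,  0.28023553],
       [-0.47210013, -0.65447887,  0.59057504,  0.60458925],
       [ 0.00682794,  0.66719701,  0.74485   ,  0.81388815],
       [ 0.        ,  0.        ,  0.        ,  1.        ]])}
wrist {'fovy': 64.55094756867474, 'cx': 319.087021782889, 'cy': 199.65736064437368, 'T': array([[ 0.29559913, -0.9136482 , -0.27904861,  0.09935562],
       [ 0.95531034,  0.28215034,  0.08816657,  0.5963085 ],
       [-0.00181957, -0.29263998,  0.95622096,  0.38415108],
       [ 0.        ,  0.        ,  0.        ,  1.        ]])}
```

View pics/top0.png

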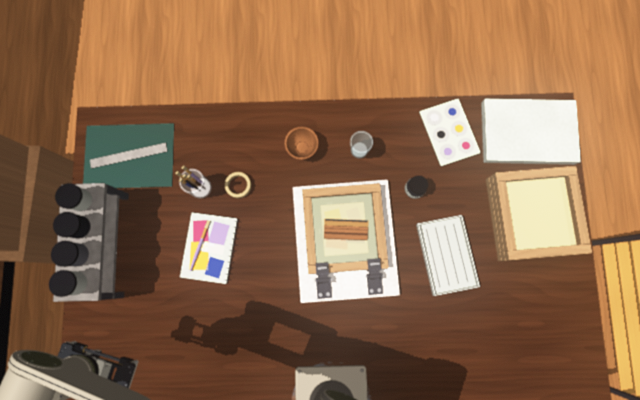

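View pics/side0.png

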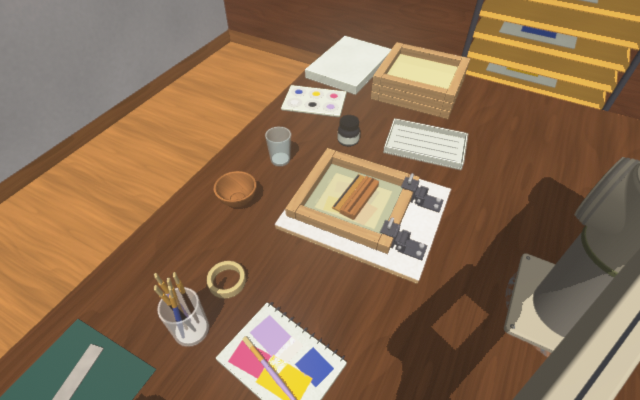

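The top view shows the press board at about (293–399, 180–301), the squeegee at (346,230) and the tray at (448,255) on the right. The side view agrees, with the squeegee lying in the well at about (357,196).

```bash
cat > m.py <<'E'
from h import *
def blob(m,seed):
    m=m.astype(np.uint8); n,l,st,c=cv2.connectedComponentsWithStats(m)
    ys,xs=np.nonzero(m); i=np.argmin((xs-seed[0])**2+(ys-seed[1])**2)
    b=(l==l[ys[i],xs[i]]).astype(np.uint8)
    cs,_=cv2.findContours(b,cv2.RETR_EXTERNAL,cv2.CHAIN_APPROX_NONE)
    return max(cs,key=cv2.contourArea)
def rect(P,c,z):
    pts=np.array([plane(P,*p[0],z)[:2] for p in c])*1000
    (x,y),(w,h),a=cv2.minAreaRect(pts.astype(np.float32)); return np.round([x,y,w,h,a],1)
E
python3 - <<'E'
from m import *
im=cv2.imread('pics/top0.png');P=manip.camera_params('top')
hsv=cv2.cvtColor(im,cv2.COLOR_BGR2HSV);H,S,V=[hsv[:,:,i].astype(int) for i in range(3)]
for p in [(297,240),(346,188),(312,220),(335,205),(345,222),(345,230),(345,238),(448,255),(425,230),(360,350)]: print(p,hsv[p[1],p[0]])
print('board',rect(P,blob((V>150)&(S<60),(297,240)),.018))
t=blob((V>110)&(S<60),(448,255));print('tray rim',rect(P,t,.024))
f=blob((V>140)&(S>70)&(H<25),(346,188));print('frame',rect(P,f,.055), f[:,0].min(0),f[:,0].max(0))
cr=cv2.resize(im[165:310,280:490],None,fx=3.8,fy=3.8,interpolation=cv2.INTER_CUBIC);cv2.imwrite('pics/crop.png',cr)
E
```

```text
(297, 240) [ 23   4 255]
(346, 188) [ 16 106 227]
(312, 220) [ 17  97 207]
(335, 205) [ 25  47 238]
(345, 222) [ 16 135 213]
(345, 230) [ 12 137 203]
(345, 238) [ 13 132 190]
(448, 255) [ 30   7 240]
(425, 230) [ 27  10 231]
(360, 350) [ 11 113  63]
board [496.6 -57.  373.2 313.6   3. ]
tray rim [ 441.3 -379.3  232.4  153.3    9.6]
frame [530.6 -56.  267.1 247.1   3. ] [303 184] [388 273]
```

View pics/crop.png

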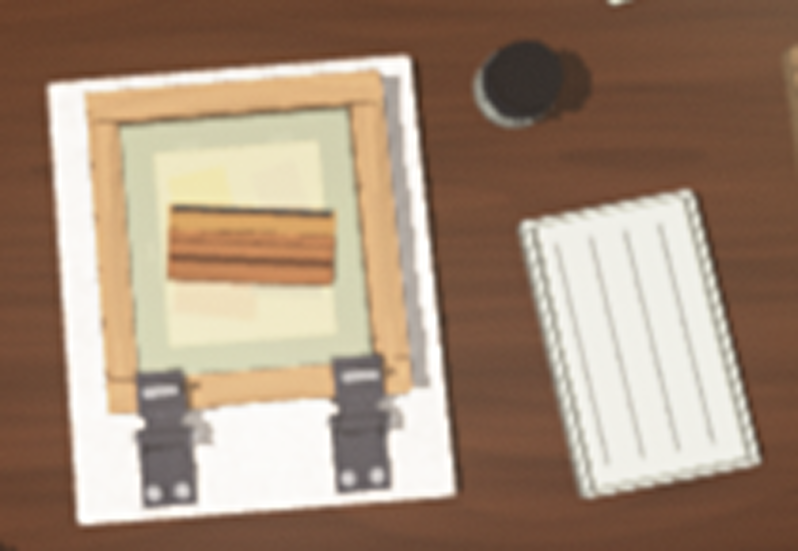

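The crop shows clean corners for the tray (rim at crop (520,222), (690,190), (760,463), (583,495)) and the squeegee (crop (172,205) to (335,283)). It is turned slightly opposite to the press. I'll compute these positions.

```bash
python3 - <<'E'
from m import *
P=manip.camera_params('top')
def q(name,pts,z):
    w=np.array([plane(P,280+u/3.8,165+v/3.8,z)[:2]*1000 for u,v in pts])
    e=np.roll(w,-1,0)-w
    print(name,w.mean(0).round(1),np.hypot(*e.T).round(1),np.degrees(np.arctan2(e[:,1],e[:,0])).round(1))
# order: near-left -> far-left -> far-right -> near-right
q('tray',[(590,495),(527,222),(690,190),(760,463)],.024)
q('frame',[(110,412),(86,93),(382,70),(410,388)],.055)
q('board',[(78,523),(47,85),(410,57),(455,495)],.018)
q('sq',[(168,281),(171,206),(333,211),(334,284)],.050)
q('pot',[(475,40),(475,125),(565,125),(565,40)],.0)
E
```

```text
tray [ 440.6 -383.3] [229.1 140.3 230.5 142.3] [   9.5  -80.3 -170.    99.1]
frame [530.8 -57.3] [264.7 248.5 264.  244.2] [   3.2  -87.  -177.8   93.2]
board [495. -58.] [369.4 312.9 369.8 311.4] [   3.1  -87.  -177.1   92.9]
sq [525.3 -61.3] [ 62.4 134.3  60.5 136.6] [ -3.8 -93.2 178.4  87.6]
pot [ 666.5 -301.1] [75.2 77.4 75.1 78. ] [176.8 -91.5  -3.7  88.4]
```

```bash
python3 -m jog '{"delta_pos":[[0.087,-0.1585,0.01],[0.087,-0.1585,0.01],[0.087,-0.1585,0.01],[0.087,-0.1585,0.01],[0.087,-0.1585,0.01],[0.087,-0.1585,0.01],[0.087,-0.1585,0.01],[0.087,-0.1585,0.01],[0.087,-0.1585,0.01],[0.087,-0.1585,0.01],[0.087,-0.1585,0.01],[0.087,-0.1585,0.01],[0.087,-0.1585,0.01],[0.087,-0.1585,0.01],[0.087,-0.1585,0.01],[0.087,-0.1585,0.01],[0.087,-0.1585,0.01],[0.087,-0.1585,0.01],[0.087,-0.1585,0.01],[0.087,-0.1585,0.01]],"twist":[[0,0,-0.042],[0,0,-0.042],[0,0,-0.042],[0,0,-0.042],[0,0,-0.042],[0,0,-0.042],[0,0,-0.042],[0,0,-0.042],[0,0,-0.042],[0,0,-0.042],[0,0,-0.042],[0,0,-0.042],[0,0,-0.042],[0,0,-0.042],[0,0,-0.042],[0,0,-0.042],[0,0,-0.042],[0,0,-0.042],[0,0,-0.042],[0,0,-0.042]],"hand":[1,1,1,1,1,1,1,1,1,1,1,1,1,1,1,1,1,1,1,1]}' 20
python3 -m jog '{"delta_pos":[[0,0,0],[0,0,0]],"twist":[[0,0,0],[0,0,0]],"hand":[1,1]}'
python3 - <<'E'
from h import *
s=manip.sense();print(s['tcp_pos'],s['ee_rot'],s['q'])
P=manip.camera_params('wrist');np.save('P1.npy',P,allow_pickle=True);save('wrist','w1');print(P['T'][:3,3])
E
```

```text
clock: 1.82
tcp_pos: [0.5256, -0.0626, 0.2585]
ee_rot: [0.725, 0.688, -0.0, -0.0]
wrist_force: [1.0, 0.1, 0.3]
width: 0.0928
grasp_force: 0.0
clock: 1.98
tcp_pos: [0.5253, -0.0624, 0.2579]
ee_rot: [0.725, 0.689, -0.0, -0.001]
wrist_force: [-0.2, -0.1, -0.2]
width: 0.0928
grasp_force: 0.0
[ 0.52528369 -0.06237987  0.2578986 ] [ 7.25056621e-01  6.88688858e-01 -4.14634062e-04 -6.18245426e-04] [-2.15149410e-01 -7.44140876e-02  1.62575672e+00  7.74889604e-06
  1.59173883e+00 -1.63711785e-01]
[0.5300417  0.0183096  0.42433568]
```

View pics/w1.png

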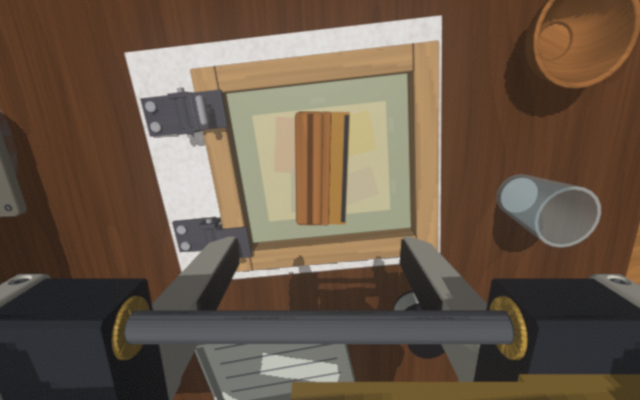

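The wrist view shows the squeegee at columns 296–345, rows 112–224, with its blade towards the free end (right). The free-end rail is at columns 412–440. Next I'll cast rays for both.

```bash
python3 - <<'E'
from m import *
P=np.load('P1.npy',allow_pickle=True).item()
im=cv2.imread('pics/w1.png')
for u,v,z,n in [(296,112,.051,'h nearhinge far'),(296,223,.051,'h'),(331,112,.051,'handle/blade'),(331,223,.051,''),(344,113,.042,'blade edge'),(343,222,.042,''),
 (440,41,.055,'rail outer'),(440,237,.055,''),(412,45,.055,'rail in'),(414,237,.055,'')]:
    print(n,plane(P,u,v,z).round(4)[:2])
for v in (140,170,200): print([int(x) for x in cv2.cvtColor(im,cv2.COLOR_BGR2GRAY)[v,286:356]])
E
```

```text
h nearhinge far [0.5029 0.0098]
h [ 0.4931 -0.1249]
handle/blade [0.5426 0.0077]
 [ 0.5371 -0.1272]
blade edge [0.558  0.0055]
 [ 0.5528 -0.1301]
rail outer [0.6605 0.0742]
 [ 0.674  -0.1516]
rail in [0.6311 0.0718]
 [ 0.6411 -0.1499]
[176, 175, 175, 176, 174, 176, 175, 171, 153, 124, 113, 115, 113, 114, 113, 114, 115, 115, 119, 117, 110, 93, 80, 77, 76, 79, 89, 105, 117, 122, 122, 121, 120, 118, 110, 101, 97, 103, 110, 112, 115, 120, 117, 113, 113, 125, 133, 134, 134, 135, 135, 134, 133, 134, 134, 133, 128, 110, 79, 65, 65, 83, 125, 164, 179, 182, 182, 181, 183, 181]
[175, 174, 175, 174, 173, 172, 171, 170, 159, 136, 115, 115, 118, 117, 117, 116, 117, 118, 119, 118, 108, 94, 80, 76, 76, 80, 93, 109, 120, 124, 123, 121, 119, 114, 107, 98, 101, 108, 113, 114, 117, 115, 111, 101, 110, 127, 132, 132, 132, 132, 132, 132, 132, 132, 131, 127, 106, 76, 63, 64, 85, 131, 168, 181, 184, 184, 184, 184, 184, 184]
[184, 184, 184, 184, 180, 175, 170, 170, 164, 143, 117, 115, 118, 119, 119, 118, 116, 116, 117, 117, 106, 92, 81, 76, 78, 82, 96, 112, 121, 124, 123, 120, 118, 111, 102, 99, 105, 113, 116, 116, 117, 114, 107, 113, 126, 132, 132, 133, 131, 131, 130, 131, 132, 130, 126, 104, 76, 63, 65, 89, 134, 168, 177, 177, 178, 178, 178, 177, 177, 178]
```

```bash
python3 -m jog '{"delta_pos":[[0.006,0.012,-0.175],[0,0,-0.175],[0,0,-0.175],[0,0,-0.175],[0,0,-0.175],[0,0,-0.13],[0,0,-0.06],[0,0,-0.04],[0,0,-0.02],[0,0,0],[0,0,0]],"twist":[[0,0,0],[0,0,0],[0,0,0],[0,0,0],[0,0,0],[0,0,0],[0,0,0],[0,0,0],[0,0,0],[0,0,0],[0,0,0]],"hand":[1,1,1,1,1,1,1,1,1,1,1]}' 20
```

```text
clock: 2.95
tcp_pos: [0.5278, -0.0584, 0.0354]
ee_rot: [0.724, 0.69, 0.001, 0.001]
wrist_force: [0.9, 0.5, -1.0]
width: 0.093
grasp_force: 0.0
```

```bash
python3 -m jog '{"delta_pos":[[0,0,-0.01],[0,0,-0.005],[0,0,0],[0,0,0],[0,0,0],[0,0,0],[0,0,0],[0,0,0]],"twist":[[0,0,0],[0,0,0],[0,0,0],[0,0,0],[0,0,0],[0,0,0],[0,0,0],[0,0,0]],"hand":[1,1,0.6,0.6,0.5,0.5,0.5,0.5]}' 25
```

```text
clock: 3.62
tcp_pos: [0.5265, -0.0584, 0.0307]
ee_rot: [0.724, 0.69, 0.0, 0.0]
wrist_force: [0.6, 0.4, 0.6]
width: 0.0636
grasp_force: 25.0
```

```bash
python3 -m jog '{"delta_pos":[[0,0,0.02],[0,0,0.06],[0,0,0.1],[0,0,0.12],[0,0,0.12],[0,0,0.08],[-0.031,-0.116,0],[-0.031,-0.116,0],[-0.031,-0.116,0],[-0.031,-0.116,0],[-0.031,-0.116,0],[-0.031,-0.116,0],[-0.031,-0.116,0],[-0.031,-0.116,0],[-0.031,-0.116,0],[-0.031,-0.116,0],[-0.031,-0.116,0],[-0.031,-0.116,0],[-0.031,-0.116,0],[-0.031,-0.116,0]],"twist":[[0,0,0],[0,0,0],[0,0,0],[0,0,0],[0,0,0],[0,0,0],[0,0,-0.0615],[0,0,-0.0615],[0,0,-0.0615],[0,0,-0.0615],[0,0,-0.0615],[0,0,-0.0615],[0,0,-0.0615],[0,0,-0.0615],[0,0,-0.0615],[0,0,-0.0615],[0,0,-0.0615],[0,0,-0.0615],[0,0,-0.0615],[0,0,-0.0615]],"hand":[0.5,0.5,0.5,0.5,0.5,0.5,0.5,0.5,0.5,0.5,0.5,0.5,0.5,0.5,0.5,0.5,0.5,0.5,0.5,0.5]}' 30
python3 -m jog '{"delta_pos":[[0,0,0],[0,0,0]],"twist":[[0,0,0],[0,0,0]],"hand":[0.5,0.5]}'
python3 - <<'E'
from h import *
s=manip.sense();print(s['tcp_pos'],s['ee_rot'])
R=s['ee_rot'];print(np.degrees(np.arctan2(2*R[1]**2-1,2*R[0]*R[1])))
P=manip.camera_params('wrist');np.save('P2.npy',P,allow_pickle=True);save('wrist','w2')
E
```

```text
clock: 5.28
tcp_pos: [0.4391, -0.3843, 0.1316]
ee_rot: [0.997, 0.082, 0.0, 0.0]
wrist_force: [0.7, 0.2, -1.5]
width: 0.0635
grasp_force: 30.0
clock: 5.45
tcp_pos: [0.4391, -0.3842, 0.1314]
ee_rot: [0.996, 0.084, 0.0, 0.0]
wrist_force: [0.6, 0.1, -1.8]
width: 0.064
grasp_force: 30.0
[ 0.4390962  -0.38418198  0.13138413] [9.96453244e-01 8.41481476e-02 1.10089810e-04 9.62444695e-05]
-80.34591645286955
```

View pics/w2.png

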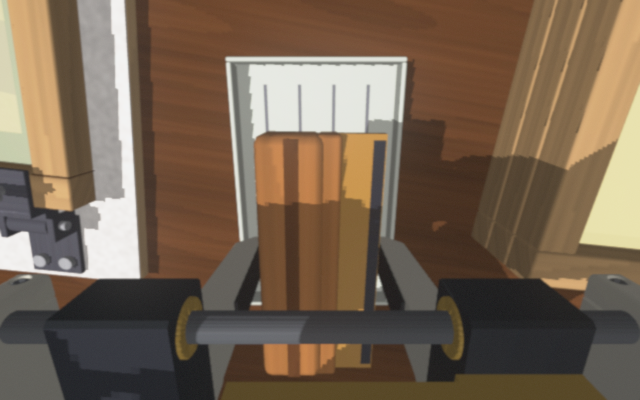

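The squeegee is level in the fingers and over the tray (tray rim columns 228–405, squeegee columns 256–386), so I'll lower it.

```bash
python3 -m jog '{"delta_pos":[[0.007,0.003,-0.1],[0,0,-0.15],[0,0,-0.15],[0,0,-0.1],[0,0,-0.06],[0,0,-0.03],[0,0,0],[0,0,0]],"twist":[[0,0,0],[0,0,0],[0,0,0],[0,0,0],[0,0,0],[0,0,0],[0,0,0],[0,0,0]],"hand":[0.5,0.5,0.5,0.5,0.5,0.5,0.5,0.5]}' 30
python3 -m jog '{"delta_pos":[[0,0,-0.01],[0,0,-0.005],[0,0,0],[0,0,0]],"twist":[[0,0,0],[0,0,0],[0,0,0],[0,0,0]],"hand":[0.5,0.5,0.5,0.5]}' 30
```

```text
clock: 6.17
tcp_pos: [0.4418, -0.3828, 0.0138]
ee_rot: [0.996, 0.085, 0.0, 0.0]
wrist_force: [0.0, 0.5, -0.3]
width: 0.0635
grasp_force: 30.0
clock: 6.5
tcp_pos: [0.4413, -0.3829, 0.0103]
ee_rot: [0.996, 0.085, 0.0, 0.0]
wrist_force: [-0.4, 0.3, -1.6]
width: 0.0638
grasp_force: 30.0
```

```bash
python3 -m jog '{"delta_pos":[[0,0,-0.006],[0,0,0],[0,0,0]],"twist":[[0,0,0],[0,0,0],[0,0,0]],"hand":[0.5,0.5,0.5]}' 30
python3 -m jog '{"delta_pos":[[0,0,-0.006],[0,0,0],[0,0,0]],"twist":[[0,0,0],[0,0,0],[0,0,0]],"hand":[0.5,0.5,0.5]}' 30
python3 -m jog '{"delta_pos":[[0,0,-0.005],[0,0,0],[0,0,0]],"twist":[[0,0,0],[0,0,0],[0,0,0]],"hand":[0.5,0.5,0.5]}' 30
```

```text
clock: 6.75
tcp_pos: [0.4409, -0.3825, 0.0084]
ee_rot: [0.996, 0.085, -0.0, -0.0]
wrist_force: [0.1, 0.6, -1.4]
width: 0.0637
grasp_force: 30.0
clock: 7.0
tcp_pos: [0.4411, -0.3827, 0.0077]
ee_rot: [0.996, 0.085, 0.0, 0.0]
wrist_force: [-1.8, 1.6, 4.6]
width: 0.0636
grasp_force: 30.0
clock: 7.25
tcp_pos: [0.4411, -0.3827, 0.0077]
ee_rot: [0.996, 0.085, 0.0, 0.0]
wrist_force: [-5.9, 4.9, 14.0]
width: 0.0636
grasp_force: 30.0
```

On the floor. I'll ease off, open partly because of the tray walls, and rise.

```bash
python3 -m jog '{"delta_pos":[[0,0,0.006],[0,0,0],[0,0,0],[0,0,0],[0,0,0],[0,0,0.03],[0,0,0.08],[0,0,0.15],[0,0,0.18],[0,0,0.18],[0,0,0.18],[0,0,0.18],[0,0,0]],"twist":[[0,0,0],[0,0,0],[0,0,0],[0,0,0],[0,0,0],[0,0,0],[0,0,0],[0,0,0],[0,0,0],[0,0,0],[0,0,0],[0,0,0],[0,0,0]],"hand":[0.5,0.6,0.72,0.8,0.8,0.8,0.8,0.8,0.8,0.8,0.8,0.8,0.8]}' 10
python3 - <<'E'
from h import *
s=manip.sense();print(s['tcp_pos'],s['q'])
P=manip.camera_params('wrist');np.save('P3.npy',P,allow_pickle=True);a=save('wrist','w3');b=manip.grab_frame('side')
cv2.imwrite('pics/c3.png',np.hstack([a[:, 140:500],cv2.resize(b[40:260,180:520],None,fx=1.29,fy=1.29)[:400]] if False else [a[:,140:500],cv2.resize(b[60:260,280:500],(440,400))])[:,:,::-1])
E
```

```text
clock: 8.33
tcp_pos: [0.444, -0.3856, 0.2136]
ee_rot: [0.996, 0.085, 0.004, 0.005]
wrist_force: [0.3, -0.8, 1.2]
width: 0.0741
grasp_force: 0.0
[ 0.44397637 -0.3855837   0.21357247] [-8.02325716e-01  8.66733023e-02  1.54439123e+00  3.44023503e-05
  1.49683461e+00  5.98487288e-01]
```

View pics/c3.png

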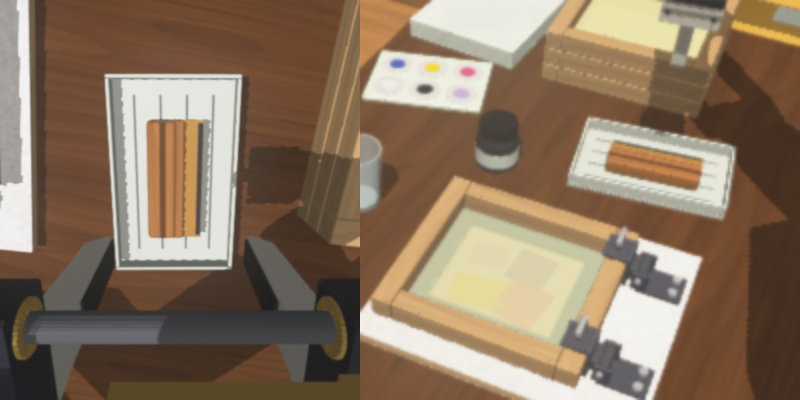

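The squeegee lies flat inside the tray walls (left half, squeegee columns 148–205 within the rim at 105–242), and nothing else has moved. Next I'll move above the rail and work out the arc and the tumbler clearance.

```bash
python3 -m jog '{"delta_pos":[[0.065,0.105,0],[0.065,0.105,0],[0.065,0.105,0],[0.065,0.105,0],[0.065,0.105,0],[0.065,0.105,0],[0.065,0.105,0],[0.065,0.105,0],[0.065,0.105,0],[0.065,0.105,0],[0.065,0.105,0],[0.065,0.105,0],[0.065,0.105,0],[0.065,0.105,0],[0.065,0.105,0],[0.065,0.105,0],[0,0,0],[0,0,0],[0,0,0]],"twist":[[0,0,0.058],[0,0,0.058],[0,0,0.058],[0,0,0.058],[0,0,0.058],[0,0,0.058],[0,0,0.058],[0,0,0.058],[0,0,0.058],[0,0,0.058],[0,0,0.058],[0,0,0.058],[0,0,0.058],[0,0,0.058],[0,0,0.058],[0,0,0.058],[0,0,0],[0,0,0],[0,0,0]],"hand":[0.6,0.6,0.6,0.6,0.6,0.6,0.6,0.6,0.6,0.6,0.6,0.6,0.6,0.6,0.6,0.6,0.6,0.6,0.6]}' 30
python3 - <<'E'
from m import *
s=manip.sense();R=s['ee_rot'];print(s['tcp_pos'],s['q'],np.degrees(np.arctan2(2*R[1]**2-1,2*R[0]*R[1])))
P=manip.camera_params('wrist');np.save('P4.npy',P,allow_pickle=True);save('wrist','w4')
T=manip.camera_params('top');print('tumbler near base',plane(T,361,157,0),'at rim',plane(T,361,132,.095))
h=np.array([.3767,-.0633,.040]);ex=np.array([np.cos(.0541),np.sin(.0541),0]);ez=np.array([0,0,1])
prev=None
for a in range(0,41,5):
    t=np.radians(a);r=(.276,-.008)
    p=h+ex*(r[0]*np.cos(t)-r[1]*np.sin(t))+ez*(r[0]*np.sin(t)+r[1]*np.cos(t))
    print(a,p.round(4),None if prev is None else ((p-prev)/.2/2).round(4),'per row of 2.5deg'); prev=p
E
```

```text
clock: 10.02
tcp_pos: [0.648, -0.0468, 0.2018]
ee_rot: [0.687, 0.726, -0.001, -0.001]
wrist_force: [-0.7, -0.4, 0.1]
width: 0.0557
grasp_force: 0.0
[ 0.64799589 -0.04682615  0.20178709] [-1.50759401e-01  2.74072056e-01  1.35582783e+00 -4.59558448e-04
  1.51438102e+00 -2.06119148e-01] 3.173293452607037
tumbler near base [ 0.77230118 -0.12162035  0.        ] at rim [ 0.82810389 -0.1162165   0.095     ]
0 [ 0.6523 -0.0484  0.032 ] None per row of 2.5deg
5 [ 0.6519 -0.0484  0.0561] [-0.0009 -0.      0.0602] per row of 2.5deg
10 [ 0.6495 -0.0485  0.08  ] [-0.0061 -0.0003  0.0599] per row of 2.5deg
15 [ 0.645  -0.0488  0.1037] [-0.0113 -0.0006  0.0591] per row of 2.5deg
20 [ 0.6384 -0.0491  0.1269] [-0.0164 -0.0009  0.0579] per row of 2.5deg
25 [ 0.6299 -0.0496  0.1494] [-0.0214 -0.0012  0.0563] per row of 2.5deg
30 [ 0.6194 -0.0502  0.1711] [-0.0262 -0.0014  0.0542] per row of 2.5deg
35 [ 0.607  -0.0508  0.1918] [-0.0308 -0.0017  0.0517] per row of 2.5deg
40 [ 0.593  -0.0516  0.2113] [-0.0352 -0.0019  0.0488] per row of 2.5deg
```

View pics/w4.png

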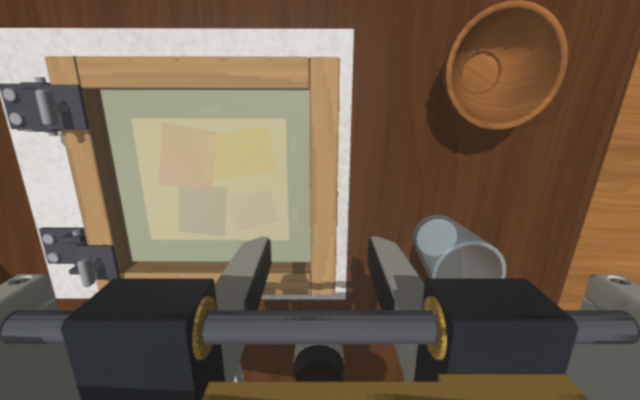

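The free rail is at columns 310–338 and runs almost vertically in the picture. The tumbler, at about (458,250), is clear. I'll confirm the rail's x position.

```bash
python3 - <<'E'
from m import *
P=np.load('P4.npy',allow_pickle=True).item()
for v in (70,180,280): print([plane(P,u,v,.055)[:2].round(4) for u in (310,324,338)])
E
```

```text
[array([0.6336, 0.0622]), array([0.6464, 0.0629]), array([0.6593, 0.0636])]
[array([ 0.6384, -0.0415]), array([ 0.6526, -0.0407]), array([ 0.6668, -0.0399])]
[array([ 0.6438, -0.1565]), array([ 0.6595, -0.1556]), array([ 0.6752, -0.1547])]
```

```bash
python3 -m jog '{"delta_pos":[[0.023,-0.008,-0.1],[0,0,-0.15],[0,0,-0.15],[0,0,-0.15],[0,0,-0.12],[0,0,-0.08],[0,0,-0.05],[0,0,-0.03],[0,0,0],[0,0,0],[0,0,0]],"twist":[[0,0,0],[0,0,0],[0,0,0],[0,0,0],[0,0,0],[0,0,0],[0,0,0],[0,0,0],[0,0,0],[0,0,0],[0,0,0]],"hand":[0.6,0.6,0.6,0.6,0.6,0.6,0.6,0.6,0.6,0.6,0.6]}' 30
```

```text
clock: 10.98
tcp_pos: [0.6548, -0.0485, 0.0393]
ee_rot: [0.687, 0.727, 0.001, 0.001]
wrist_force: [0.4, -1.0, 0.9]
width: 0.0556
grasp_force: 0.0
```

```bash
python3 -m jog '{"delta_pos":[[-0.005,0,-0.02],[0,0,-0.012],[0,0,0],[0,0,0]],"twist":[[0,0,0],[0,0,0],[0,0,0],[0,0,0]],"hand":[0.6,0.6,0.6,0.6]}' 30
python3 -m jog '{"delta_pos":[[0,0,0],[0,0,0],[0,0,0],[0,0,0],[0,0,0],[0,0,0]],"twist":[[0,0,0],[0,0,0],[0,0,0],[0,0,0],[0,0,0],[0,0,0]],"hand":[0.4,0.3,0.15,0.15,0.15,0.15]}' 30
```

```text
clock: 11.32
tcp_pos: [0.6524, -0.0481, 0.031]
ee_rot: [0.687, 0.727, -0.0, -0.0]
wrist_force: [-0.4, 0.9, -0.1]
width: 0.0558
grasp_force: 0.0
clock: 11.82
tcp_pos: [0.6521, -0.0482, 0.0311]
ee_rot: [0.687, 0.727, -0.0, -0.0]
wrist_force: [-3.2, 0.5, 2.4]
width: 0.0276
grasp_force: 30.0
```

```bash
python3 -m jog '{"delta_pos":[[0,0,0.030],[-0.001,0,0.030],[-0.001,0,0.060],[-0.005,0,0.060],[-0.007,0,0.060],[-0.010,-0.001,0.059],[-0.012,-0.001,0.059],[0,0,0],[0,0,0]],"twist":[[0.0008,-0.0139,0],[0.0008,-0.0139,0],[0.0015,-0.0277,0],[0.0015,-0.0277,0],[0.0015,-0.0277,0],[0.0015,-0.0277,0],[0.0015,-0.0277,0],[0,0,0],[0,0,0]],"hand":[0.15,0.15,0.15,0.15,0.15,0.15,0.15,0.15,0.15]}' 35
python3 - <<'E'
from h import *
from scipy.spatial.transform import Rotation as R
s=manip.sense();z=R.from_quat(s['ee_rot']).as_matrix();print(s['tcp_pos'],z[:,1],np.degrees(np.arcsin(z[2,1])),s['wrist_force'],s['wrist_torque'])
d=s['tcp_pos']-[.3767,-.0633,.04];print('radius',np.hypot(d[:2]@[np.cos(.0541),np.sin(.0541)],d[2]), np.degrees(np.arctan2(d[2],d[:2]@[np.cos(.0541),np.sin(.0541)]))+np.degrees(.009/.276))
E
```

```text
clock: 12.57
tcp_pos: [0.645, -0.0486, 0.1029]
ee_rot: [0.681, 0.721, 0.095, 0.09]
wrist_force: [0.9, 0.6, -2.0]
width: 0.0276
grasp_force: 35.0
[ 0.64504577 -0.04855186  0.10286587] [0.96440367 0.05449176 0.25875898] 14.996437177766834 [ 0.89954272  0.64894911 -1.95126455] [-0.01479567  0.17548749 -0.04639346]
radius 0.27600549500553184 15.034180294731113
```

It tracks the arc precisely (15.0°, small forces), so I'll go on to 40°.

```bash
python3 -m jog '{"delta_pos":[[-0.015,-0.001,0.058],[-0.018,-0.001,0.058],[-0.020,-0.001,0.056],[-0.023,-0.001,0.056],[-0.025,-0.001,0.055],[-0.0275,-0.0015,0.0535],[-0.0297,-0.0015,0.0525],[-0.032,-0.002,0.051],[-0.0341,-0.0018,0.0495],[-0.0363,-0.002,0.048],[0,0,0],[0,0,0],[0,0,0]],"twist":[[0.0015,-0.0277,0],[0.0015,-0.0277,0],[0.0015,-0.0277,0],[0.0015,-0.0277,0],[0.0015,-0.0277,0],[0.0015,-0.0277,0],[0.0015,-0.0277,0],[0.0015,-0.0277,0],[0.0015,-0.0277,0],[0.0015,-0.0277,0],[0,0,0],[0,0,0],[0,0,0]],"hand":[0.15,0.15,0.15,0.15,0.15,0.15,0.15,0.15,0.15,0.15,0.15,0.15,0.15]}' 35
python3 - <<'E'
from h import *
from scipy.spatial.transform import Rotation as R
s=manip.sense();z=R.from_quat(s['ee_rot']).as_matrix();print(s['q'],np.degrees(np.arcsin(z[2,1])),s['wrist_force'],s['wrist_torque'])
d=s['tcp_pos']-[.3767,-.0633,.04];print(np.hypot(d[:2]@[np.cos(.0541),np.sin(.0541)],d[2]), np.degrees(np.arctan2(d[2],d[:2]@[np.cos(.0541),np.sin(.0541)]))+np.degrees(.009/.276))
a=save('side','s5')
E
```

```text
clock: 13.65
tcp_pos: [0.5937, -0.0512, 0.2101]
ee_rot: [0.646, 0.683, 0.247, 0.235]
wrist_force: [3.1, 2.0, -1.3]
width: 0.0276
grasp_force: 35.0
[-0.32466487 -0.52610204  2.23569492  0.33710972  0.80083007 -0.53819211] 39.88631500085156 [ 3.05595669  2.0210361  -1.26522858] [ 0.13568513 -0.02053189  0.03795042]
0.275996201366286 39.91215720343435
```

View pics/s5.png

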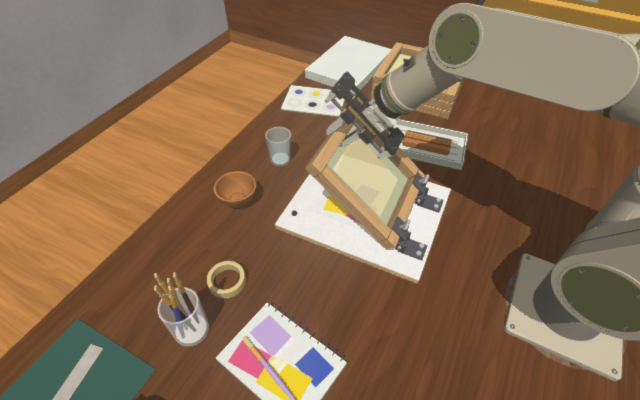

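The screen is open at 39.9°, gripped by its free rail at about (350,130). The squeegee lies in the tray at about (427,140), and the other things are where they were. I'll check that it holds steady, then hand in.

```bash
python3 -m jog '{"delta_pos":[[0,0,0],[0,0,0],[0,0,0],[0,0,0],[0,0,0],[0,0,0]],"twist":[[0,0,0],[0,0,0],[0,0,0],[0,0,0],[0,0,0],[0,0,0]],"hand":[0.15,0.15,0.15,0.15,0.15,0.15]}' 35; python3 -c "
from rig import manip
print(manip.sign_off())"
```

```text
clock: 14.2
tcp_pos: [0.5935, -0.0513, 0.2104]
ee_rot: [0.645, 0.683, 0.248, 0.235]
wrist_force: [4.5, 0.6, 0.4]
width: 0.0279
grasp_force: 35.0
the job is handed in; nothing more can be done
None
```

The squeegee lies flat in the wash tray, and the gripper is holding the screen open at about 40° by its free-end rail; I handed the job in at 14.2 s with nothing else on the table moved.

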